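# Unlock the spring tin holder and hold it open at its mark

## Robot

A 6-joint arm with a two-finger parallel gripper is mounted at the origin on a cart in front of the work surface, level with it; the furniture and walls round the work are solid. World frame = base frame: x ahead of the robot, y to its left, z up, the work surface at z = 0. Lengths are in m, angles in rad, forces in N, time in s.
With the tool pointing down it reaches from about 0.3 to 0.775 m from the base axis. Payload 14.6 kg.
Tool frame: the origin (TCP) lies between the finger pads, 19 mm behind the fingertips; this is the grasp point; z points along the fingers, y is the line along which they close (so a half turn about z gives the same grasp; the last joint's range is limited). The gripper opens to 85 mm and grips with 20 to 120 N. Pads are 22 mm wide; open, the fingers measure 114 mm over their backs; the gripper's body (76 mm by 85 mm) begins 54 mm behind the grasp point. The pads swing forward as they close: fully open they stand 13 mm farther back than shut.
Start: joints at [-1.323, 0.3, 1.521, -0, 1.321, -0.067], TCP at [0.17, -0.523, 0.25] pointing down, gripper open.
Joint ranges: [-3.03, 3.03], [-0.79, 2.21], [0.23, 2.52], [-1.04, 4.18], [0, 3.07], [-2.55, 2.55]. Speed limits (rad/s): [2.22, 2.22, 2.57, 3.14, 3.14, 3.14].

## Interface

Orientations are given as a unit quaternion [w, x, y, z].
In Python, from cell import bot gives the robot as it stands. The module is installed in compiled form; this text tells all that it offers.
- The arm moves only by the tool step_arm, never from a script. Its argument "targets" is a list of rows, each a list of 3 entries, a list of its own where there are three numbers: the finger opening in m, from 0 to 0.0854, then the shift along the tool's x, y, z in m, then the turn about the tool's z in degrees. In form: [[hand, [x, y, z], roll], ...]. A call has 1 to 8 rows; each row is the pose to reach, as a shift and turn from the pose commanded when the call began, along the tool's axes at that moment; what a row does not reach only later rows make up. A row lasts 1/8 s, in which the tool goes at most 62.5 mm and 10.7 degrees, less where a joint would pass 70% of its speed; a pose out of reach is approached as far as the arm can. A call with a gripper value outside its range is refused whole. The fingers move at their own pace and stop on an object; "grip_force" is the grip in N (left out, the last holds). Time passes only in rows, so rows that repeat a pose let the fingers close. It gives the time, the measured TCP pose, the force, the opening and the grip force at its end, in the units of the state.
- bot.get_state(): the state, without advancing time (a new reading comes with each control period).
- bot.capture(name): name is "side" or "top"; returns the picture (480x640x3 uint8, red, green, blue); there is no depth.
- bot.get_calibration(name): a dict with "intrinsics" (3x3 intrinsics, pixels), "T" (4x4, takes a point from camera to world coordinates). Camera axes: x right, y up, looking along -z (the intrinsics and any distortion apply to the point x, -y, -z); pixel columns grow to the right and rows downward; lengths in m; the calibration is good to about 2 mm. A picture is of the moment at which its call begins. get_calibration takes no time and is no camera call.
- bot.finish_job(): hands the job in; it is judged then, once.
The state is a dict: "clock": time; "joints": joint angles; "qvel": joint speeds; "joint_efforts": joint torques, N m; "position": TCP position; "tcp_rot": TCP orientation; "ft_force": force on the tool from outside, world axes, zero at the start; "wrist_torque": the same for the moment, N m; "gripper_width": opening from 0.0 (shut) to 1.0 (fully open); "grasp_force": force on a finger pad.
Only numpy, scipy, OpenCV 4.12 (cv2) and the standard library are available. Lean on these libraries where they do the work, as an engineer would, in place of code of your own. Each camera call takes 0.05 s, during which the arm holds its last target. There are 200 camera calls.

## Task

Hold the tin holder open so that I can set a tin in it: draw the orange-headed locking pin straight up out of its bore and park it upright in the notch on the holder's side, hanging by its collar, then let go of it. Then pull the black post out against the spring until the yellow pointer is level with the white line on the red rider, keep it there for two seconds, and finish while still gripping the post and holding it at the line. Do not let the slide snap back, leave the rider as it is set, and leave the other things on the table alone.

Things in the scene. Friction and masses are not known exactly. Their poses are not given: they have to be found in the camera images.
- holder: Spring tin holder fixed to the table: steel base plate 330 x 110 mm, top at 14 mm; grey V anvil at one end, grey guide block 48 mm high in the middle, black post at the other end. Only post and pin rise above 60 mm. Origin: underside, near the middle. x: along the slide from post to anvil; y: to the notch side; z up
- jaw_slide (a joint): Travel of the spring-return jaw slide with post and pointer, m: 0 shut (start), grows as the post is pulled away from the anvil along the holder's -x, stop at 0.060. A spring always pulls it shut: 4.8 N at 0 plus 0.12 N per mm (about 10 N at 0.045). The pin in its bore locks it
- post (a point): Middle of the shank of the upright black round post on the slide, 69 mm above the table, at holder x -0.120, y 0 when shut. Shank 18 mm diameter, 38 to 100 mm above the table; foot 26 mm wide below it, cap 24 mm wide above it up to 107 mm. Moves with the slide; axes as the holder's
- pointer (a point): Outer tip, on the centre line, of the yellow pointer bar (6 mm wide) that sticks out sideways from the slide, at holder x -0.075 when shut; moves with the slide; axes as the holder's
- mark (a point): White line, at the edge next to the pointer, on the red rider (12 x 14 mm) on the scale rail beside the slide: how far to pull, 28 to 45 mm from shut, set anew each time. The slide is at the mark when pointer and mark have the same holder x. The rider sits tight (25 N) and stays as set. Axes as the holder's
- pin: Loose locking pin, about 90 g, upright in the bore at the start. Origin: centre of its collar's underside, z up. Steel collar 26 mm diameter, 0 to 5 mm; orange round head 20 mm diameter, 5 to 43 mm; steel shaft 10 mm diameter, 32 mm long below, with chamfered foot
- pin_tip (a point): Foot of the pin's shaft, 32 mm below the pin's origin
- bore (a point): Centre of the mouth of the 12 mm bore, on top of the guide block, 48 mm above the table, at holder x -0.035, y 0; the collar rests here at the start, the shaft reaches 32 mm down
- notch (a point): Where the parked pin's origin belongs: on top (50 mm above the table) of an aluminium fork beside the guide block, holder x -0.020, y 0.087. Slot 15 mm wide across x, closed 11 mm from the seat towards the slide, open to +y; prongs end in lips 4 mm high, 18 mm from the seat. Shaft enters from above or the open side, collar lies on both prongs; 36 mm free below
- tomato_tin: Bystander: tomato tin, 75 mm wide, 58 mm high. Origin: centre of its underside. Leave it alone
- tape_roll: Bystander: roll of tape, 96 mm wide, 25 mm high. Origin: centre of its underside. Leave it alone
- dough_scraper: Bystander: purple dough scraper, 159x234x12 mm, lying. Origin: centre of its underside. Leave it alone
- scissors: Bystander: scissors with blue loops, 175x109x8 mm, lying. Origin: centre of its underside. Leave it alone
Mind the look-alikes: they are no part of the job. Leave any green or purple look-alike of the pin alone.

How it is judged:
On the way, in this order (a step that is already met when the one before it is completed fails the run):
1. the pin is drawn out of the bore, the slide still shut (z of pin_tip in the frame of bore above 0.003 m and value of joint jaw_slide below 0.006 m), for 0.05 s.
2. the pin hangs upright by its collar in the side notch, let go, the slide still shut (x of pin in the frame of notch between -0.006 and 0.006 m and y of pin in the frame of notch between -0.01 and 0.01 m and z of pin in the frame of notch between -0.004 and 0.004 m and angle between pin's own z axis and vertical below 0.15 rad and contact force between the fingers and pin below 0.1 N and value of joint jaw_slide below 0.006 m), for 0.2 s.
3. the fingers hold the post with the pointer at the rider's line for two seconds (x of pointer in the frame of mark between -0.005 and 0.005 m and contact force between the fingers and jaw_slide above 2 N and horizontal distance between the grasp point and post below 0.03 m), for 2 s.
At the end, for the whole second after the job is handed in: Fingers grip the post (over 2 N, TCP within 30 mm of its axis), slide still (under 10 mm/s), pointer within 5 mm of the white line along the slide; pin let go in the notch, origin within 6 mm across, 10 mm along the slot and 4 mm in height of the seat, tilt under 0.15 rad (all of step 3 and x of pin in the frame of notch between -0.006 and 0.006 m and y of pin in the frame of notch between -0.01 and 0.01 m and z of pin in the frame of notch between -0.004 and 0.004 m and angle between pin's own z axis and vertical below 0.15 rad and contact force between the fingers and pin below 0.1 N and velocity of joint jaw_slide between -0.01 and 0.01 m/s); the arm keeps its last pose, push and grip.
It fails at once if the slide snaps back (faster than 0.25 m/s) (velocity of joint jaw_slide below -0.25 m/s).
It fails at once if the rider is shifted by more than 3 mm along the slide (distance of mark from where it was at the start of the episode above 0.003 m).
It fails at once if another thing on the table is moved by more than 25 mm (distance of any of tomato_tin, tape_roll, dough_scraper, scissors from where it was at the start of the episode above 0.025 m).
It also fails if it takes over 54 s, if anything falls off the work surface, if the arm or the gripper's body presses on something with over 40 N, if the wrist force passes 120 N, or if a joint passes its speed limit or range.

## Working session

There is one attempt and no reset: what is moved stays moved. The work goes in short steps, Python scripts to look and compute and a tool call to move; the robot and the scene stay as the last step left them, time stands still between calls to the robot, and variables do not carry over. Pictures are saved under pics/ and viewed, at most 10 in all, crops included, and the job is handed in when it is done.

Besides the shell and the picture viewer there is one more tool, called as name(argument=value, ...), one argument or row to a line, values as JSON. step_arm: Moves the arm, as the interface text tells. Its arguments: {"type":"object","properties":{"targets":{"type":"array"},"grip_force":{"type":"number"}},"required":["targets"]}

```bash
mkdir -p pics; python3 - <<'E'
from cell import bot
import cv2
for n in("top","side"):
    cv2.imwrite(f"pics/{n}0.png",bot.capture(n)[:,:,::-1])
    c=bot.get_calibration(n);print(n,c)
print(bot.get_state())
E
```

```text
top {'intrinsics': array([[513.5121984 ,   0.        , 326.63083844],
       [  0.        , 513.5121984 , 246.99033211],
       [  0.        ,   0.        ,   1.        ]]), 'T': array([[-0.04134402,  0.97889589, -0.20013371,  0.34594797],
       [-0.99914315, -0.04088854,  0.00641057,  0.2149976 ],
       [-0.0019079 ,  0.20022727,  0.97974762,  1.25378019],
       [ 0.        ,  0.        ,  0.        ,  1.        ]])}
side {'intrinsics': array([[572.1179406 ,   0.        , 319.02227234],
       [  0.        , 572.1179406 , 238.26186451],
       [  0.        ,   0.        ,   1.        ]]), 'T': array([[-0.87288374,  0.22405069, -0.43344581,  0.12043582],
       [-0.48789262, -0.41152478,  0.76981046,  1.01397273],
       [-0.00589713,  0.88343005,  0.46852596,  0.55354959],
       [ 0.        ,  0.        ,  0.        ,  1.        ]])}
{'clock': 0.1, 'joints': array([-1.32259143e+00,  3.00456098e-01,  1.52152391e+00, -6.17836483e-06,
        1.32068768e+00, -6.65855541e-02]), 'qvel': array([-9.75566431e-04, -6.96200224e-04, -1.83308268e-03, -5.49822585e-04,
       -2.68056175e-04, -2.70896608e-05]), 'joint_efforts': array([ 1.69452593e-03, -5.44376349e+01, -3.62370622e+01, -5.84400914e-05,
        2.98789484e-03,  6.15947719e-07]), 'position': array([ 0.17024669, -0.52279005,  0.24945371]), 'tcp_rot': array([-5.35031321e-04,  9.87638659e-01,  1.56746898e-01, -5.17250478e-05]), 'ft_force': array([-0.40717718,  0.03934253, -0.60679122]), 'wrist_torque': array([-0.00630922,  0.04950001,  0.04618063]), 'grasp_force': 0.0, 'gripper_width': 0.9995686688817914}
```

View pics/top0.png

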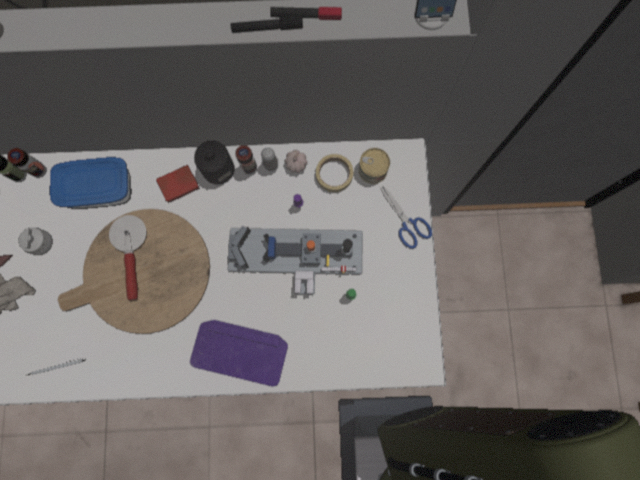

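View pics/side0.png

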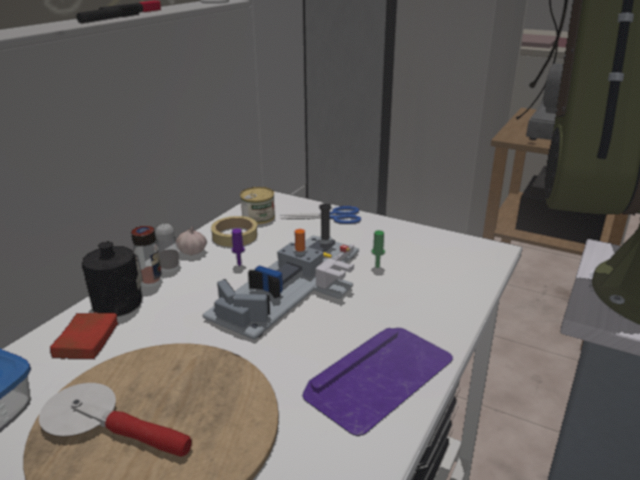

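The top view shows the holder at about (295,250), with the orange pin at (311,245), the black post at (347,247), the fork at (304,283) and the red rider at (344,269). There are two look-alikes: purple at (297,201) and green at (350,295). The orange-headed pin on the guide block fits the description. I'll confirm it in enlarged crops.

```bash
python3 - <<'E'
import cv2
t=cv2.imread("pics/top0.png")[220:310,220:370];s=cv2.imread("pics/side0.png")[195:335,200:400]
cv2.imwrite("pics/top1.png",cv2.resize(t,None,fx=5.3333,fy=5.3333,interpolation=cv2.INTER_CUBIC))
cv2.imwrite("pics/side1.png",cv2.resize(s,None,fx=4,fy=4,interpolation=cv2.INTER_CUBIC))
E
```

```text
(no output)
```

View pics/top1.png

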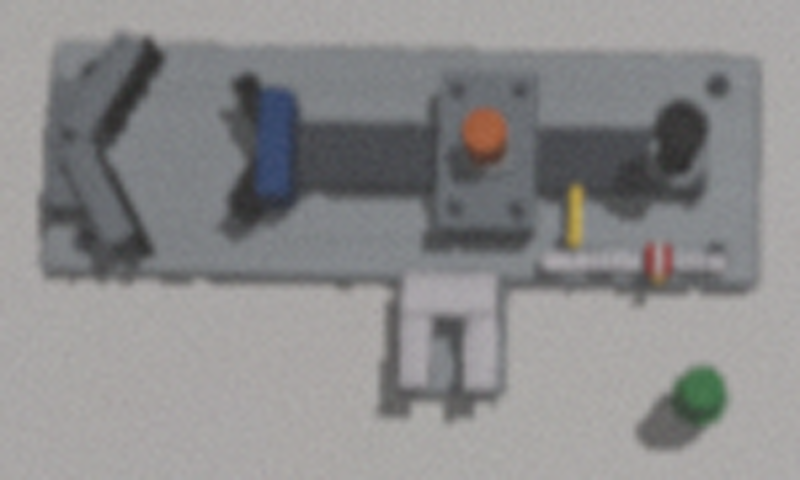

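View pics/side1.png

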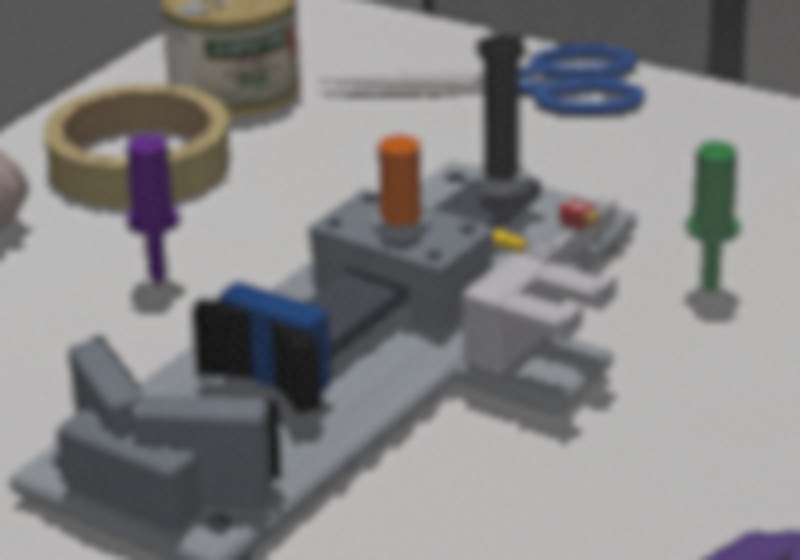

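Confirmed: the orange head on the guide block is at top (311,244) and side (299.5,231). The purple and green ones stand elsewhere and are left alone. Next I triangulate and fit the holder pose.

```bash
cat > h.py <<'E'
import numpy as np
from cell import bot
from scipy.optimize import least_squares
C={n:bot.get_calibration(n) for n in("top","side")}
def proj(n,P):
    T=C[n]["T"];p=(np.atleast_2d(P)-T[:3,3])@T[:3,:3];p=p*[1,-1,-1]
    q=p@C[n]["intrinsics"].T;return q[:,:2]/q[:,2:]
def tri(a,b):
    r=least_squares(lambda P:np.r_[proj("top",P)[0]-a,proj("side",P)[0]-b],[.5,.2,.05]);return r.x,np.abs(r.fun).max()
def onz(n,uv,z):
    return least_squares(lambda P:(proj(n,[*P,z])[0]-uv),[.5,.1]).x
def tc(U,V): return (np.array([U,V])+.5)/5.3333-.5+[220,220]
def sc(U,V): return (np.array([U,V])+.5)/4-.5+[200,195]
E
python3 - <<'E'
from h import *
np.set_printoptions(precision=4,suppress=True)
for n,a,b in[("pinhead",tc(486,130),sc(399,145)),("posttop",tc(681,126),sc(501,44)),("pointer",tc(573,245),sc(522,243)),("rider",tc(658,248),sc(577,208))]: print(n,*tri(a,b))
obs=[("top",(-.035,0,.091),tc(486,130)),("side",(-.035,0,.091),sc(399,145)),("top",(-.12,0,.107),tc(681,126)),("side",(-.12,0,.107),sc(501,44)),
("top",(-.020,.087-.011,.05),tc(449,318))]
pl=[("top",(.165,-.055,.014),tc(57,42)),("top",(-.165,-.055,.014),tc(761,57)),("top",(-.165,.055,.014),tc(756,288)),("top",(.165,.055,.014),tc(42,274))]
def W(p,h): 
    c,s=np.cos(p[2]),np.sin(p[2]);return [p[0]+c*h[0]-s*h[1],p[1]+s*h[0]+c*h[1],h[2]]
def f(p):
    return np.concatenate([proj(n,W(p,h))[0]-o for n,h,o in obs]+[proj(n,W(p,(h[0]+p[3],h[1]+p[4],h[2])))[0]-o for n,h,o in pl])
r=least_squares(f,[.55,.2,1.57,0,0]);p=r.x
print(p,np.degrees(p[2]));print(r.fun.reshape(-1,2))
for n,h in[("pin",(-.035,0,.048)),("notch",(-.02,.087,.05)),("post",(-.12,0,.069)),("pointer",(-.075,.04,.03))]: print(n,W(p,h))
R=np.array([[np.cos(p[2]),np.sin(p[2])],[-np.sin(p[2]),np.cos(p[2])]])
for z in(.025,.03,.035):
  for n,uv in[("ptr",tc(574,240)),("mark",tc(658,248)),("slotEndL",tc(433,392)),("slotEndR",tc(465,392))]: print(z,n,R@(onz("top",uv,z if 's'!=n[0] else .05)-p[:2]))
print(bot.get_state()["tcp_rot"])
E
```

```text
pinhead [0.5932 0.2443 0.0898] 0.32065077583195034
posttop [0.5877 0.1602 0.1063] 0.22454682224872613
pointer [0.5504 0.2083 0.0335] 0.3085754686850919
rider [0.5443 0.1689 0.0348] 0.8737014457918235
[0.5947 0.28   1.5083 0.0043 0.001 ] 86.42170829220112
[[-0.4982 -0.1429]
 [ 0.3461 -0.2823]
 [-0.0727 -0.0847]
 [ 0.4326 -0.2518]
 [-0.2136 -0.4783]
 [-0.6184 -0.163 ]
 [ 0.2257 -0.3079]
 [ 0.8423  0.2792]
 [-0.4588  0.1194]]
pin [np.float64(0.5925228124504018), np.float64(0.245023233061783), 0.048]
notch [np.float64(0.506628609289052), np.float64(0.2654238669557766), 0.05]
post [np.float64(0.5872177600234887), np.float64(0.16018894507191594), 0.069]
pointer [np.float64(0.5501042993130935), np.float64(0.20759771044392236), 0.03]
0.025 ptr [-0.0751  0.0367]
0.025 mark [-0.1133  0.0396]
0.025 slotEndL [-0.0145  0.1101]
0.025 slotEndR [-0.0286  0.1098]
0.03 ptr [-0.0751  0.0376]
0.03 mark [-0.1132  0.0405]
0.03 slotEndL [-0.0145  0.1101]
0.03 slotEndR [-0.0286  0.1098]
0.035 ptr [-0.0751  0.0384]
0.035 mark [-0.113   0.0413]
0.035 slotEndL [-0.0145  0.1101]
0.035 slotEndR [-0.0286  0.1098]
[-0.0005  0.9876  0.1567 -0.0001]
```

Heights check out: the pin head is at 0.090 (expected 0.091), the post cap at 0.106 (expected 0.107), and the pull is about 38 mm. The holder yaw is 86.4°. I'll grip with the closing axis along holder y and move above the pin first.

step_arm(
  targets=[
    [0.0854, [0.04, -0.0375, 0], -8.55],
    [0.0854, [0.08, -0.075, 0], -17.1],
    [0.0854, [0.12, -0.1125, 0], -25.65],
    [0.0854, [0.16, -0.15, 0], -34.2],
    [0.0854, [0.2, -0.1875, 0], -42.75],
    [0.0854, [0.24, -0.225, 0], -51.3],
    [0.0854, [0.28, -0.2625, 0], -59.85],
    [0.0854, [0.32, -0.3, 0], -68.4],
  ],
  grip_force=30,
)

```text
clock: 1.1
position: [0.3822, -0.1369, 0.25]
tcp_rot: [0.0, 0.727, 0.687, 0.0]
ft_force: [1.0, -1.4, -0.2]
gripper_width: 1.004
grasp_force: 0.0
```

```bash
cat >> h.py <<'E'
from scipy.spatial.transform import Rotation as Ro
YAW=np.radians(86.42);O=np.array([.5947,.28,0])
def W(h): return O+Ro.from_euler("z",YAW).apply(h)
def rel(h):
    s=bot.get_state();q=s["tcp_rot"];R=Ro.from_quat([*q[1:],q[0]])
    x=R.as_matrix()[:,0];yaw=np.degrees(np.arctan2(x[1],x[0]))
    print("t",s["clock"],"pos",s["position"].round(4),"yaw",yaw.round(2),"q",s["joints"].round(2),"F",s["ft_force"].round(1),"grip",s["grasp_force"],s["gripper_width"])
    hp=Ro.from_euler("z",-YAW).apply(s["position"]-O);print("tcp in holder",hp.round(4))
    if h is not None: print("tool shift",R.inv().apply(W(h)-s["position"]).round(4),"roll",round(yaw-86.42,2))
E
python3 -c "
from h import *
rel((-.035,0,.25))"
```

```text
t 1.1 pos [ 0.3822 -0.1369  0.25  ] yaw 86.71 q [-0.43 -0.03  1.89 -0.    1.28 -0.38] F [ 1.  -1.4 -0.2] grip 0.0 1.0036370936828236
tcp in holder [-0.4294  0.1861  0.25  ]
tool shift [0.3934 0.1881 0.    ] roll 0.29
```

step_arm(
  targets=[
    [0.06, [0.0535, 0.0256, 0], 0],
    [0.06, [0.107, 0.0512, 0], 0],
    [0.06, [0.1605, 0.0768, 0], 0],
    [0.06, [0.214, 0.1024, 0], 0],
    [0.06, [0.2675, 0.128, 0], 0],
    [0.06, [0.321, 0.1536, 0], 0],
    [0.06, [0.374, 0.179, 0], 0],
    [0.06, [0.3934, 0.188, 0.03], 0.3],
  ],
)

```text
clock: 2.1
position: [0.5949, 0.2452, 0.2205]
tcp_rot: [0.001, 0.73, 0.684, 0.001]
ft_force: [-0.1, -0.9, -0.0]
gripper_width: 0.703
grasp_force: 0.0
```

step_arm(
  targets=[
    [0.06, [0, 0, 0.03], 0],
    [0.06, [0, 0, 0.05], 0],
    [0.06, [0, 0, 0.05], 0],
  ],
)

```text
clock: 2.48
position: [0.5931, 0.2421, 0.1682]
tcp_rot: [-0.001, 0.731, 0.683, -0.002]
ft_force: [0.1, 1.2, 0.0]
gripper_width: 0.702
grasp_force: 0.0
```

```bash
python3 - <<'E'
from h import *
import cv2
rel((-.035,0,.076))
t=bot.capture("top")[200:300,240:370,::-1];s=bot.capture("side")[150:300,200:400,::-1]
a=cv2.resize(t,(585,450),interpolation=cv2.INTER_CUBIC);b=cv2.resize(s,(600,450),interpolation=cv2.INTER_CUBIC)
cv2.imwrite("pics/c2.png",cv2.resize(b,(800,600)))
E
```

```text
t 2.475 pos [0.5931 0.2421 0.1682] yaw 86.14 q [0.33 0.57 1.33 0.   1.25 0.4 ] F [0.1 1.2 0. ] grip 0.0 0.702039507301869
tcp in holder [-0.0379 -0.0008  0.1682]
tool shift [ 0.003  -0.0005  0.0922] roll -0.28
```

View pics/c2.png

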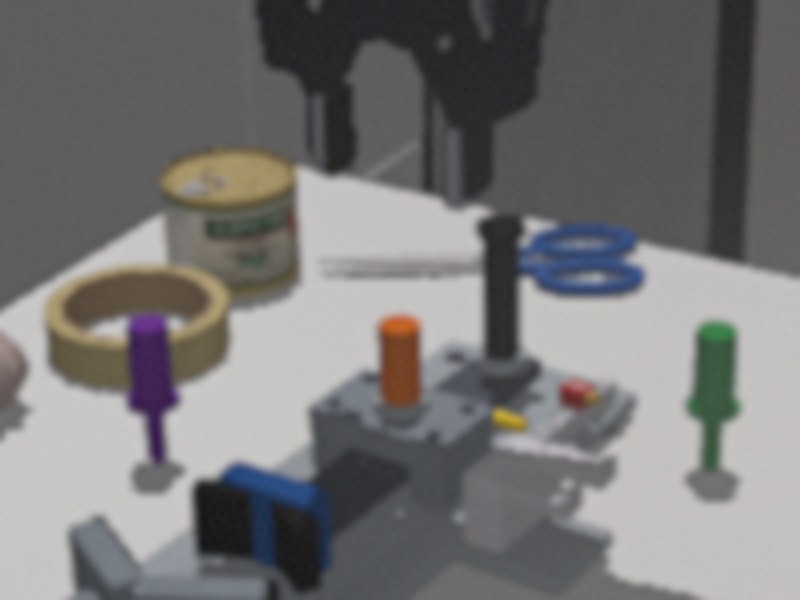

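The fingers are open and centred above the orange head (400,360 in the crop), so I descend.

step_arm(
  targets=[
    [0.06, [0.001, 0, 0.03], 0],
    [0.06, [0.001, 0, 0.06], 0],
    [0.06, [0.001, 0, 0.08], 0],
    [0.06, [0.001, 0, 0.092], 0],
    [0.06, [0.001, 0, 0.092], 0],
    [0.06, [0.001, 0, 0.092], 0],
  ],
)

```text
clock: 3.32
position: [0.5943, 0.2435, 0.0791]
tcp_rot: [0.0, 0.731, 0.683, 0.001]
ft_force: [0.1, 0.2, 0.0]
gripper_width: 0.703
grasp_force: 0.0
```

```bash
python3 -c "
from h import *
rel((-.035,0,.076))"
```

```text
t 3.325 pos [0.5943 0.2435 0.0791] yaw 86.13 q [0.33 0.68 1.39 0.   1.08 0.4 ] F [0.1 0.2 0. ] grip 0.0 0.7029594889790203
tcp in holder [-0.0365 -0.0019  0.0791]
tool shift [ 0.0015 -0.0019  0.0031] roll -0.29
```

step_arm(
  targets=[
    [0.04, [0.001, -0.0015, 0.002], -0.3],
    [0.026, [0.001, -0.0015, 0.002], -0.3],
    [0.01, [0.001, -0.0015, 0.002], -0.3],
    [0.01, [0.001, -0.0015, 0.002], -0.3],
    [0.01, [0.001, -0.0015, 0.002], -0.3],
    [0.01, [0.001, -0.0015, 0.002], -0.3],
  ],
  grip_force=30,
)

```text
clock: 4.08
position: [0.5932, 0.2444, 0.0766]
tcp_rot: [0.001, 0.729, 0.685, 0.001]
ft_force: [6.2, -0.2, -0.3]
gripper_width: 0.228
grasp_force: 29.6
```

```bash
python3 -c "
from h import *
rel((-.035,0,.076))"
```

```text
t 4.075 pos [0.5932 0.2444 0.0766] yaw 86.43 q [ 0.33  0.68  1.39 -0.    1.07  0.4 ] F [ 6.2 -0.2 -0.3] grip 29.578236937522888 0.22816650255975018
tcp in holder [-0.0356 -0.0007  0.0766]
tool shift [ 0.0006 -0.0007  0.0006] roll 0.01
```

Gripped at 0.0195 m opening, which matches the 20 mm head. Lifting straight up.

step_arm(
  targets=[
    [0.01, [0, 0.0005, -0.005], 0],
    [0.01, [0, 0.0005, -0.015], 0],
    [0.01, [0, 0.0005, -0.025], 0],
    [0.01, [0, 0.0005, -0.035], 0],
    [0.01, [0, 0.0005, -0.045], 0],
    [0.01, [0, 0.0005, -0.05], 0],
    [0.01, [0, 0.0005, -0.05], 0],
  ],
)

```text
clock: 4.95
position: [0.5929, 0.2444, 0.1263]
tcp_rot: [0.0, 0.729, 0.685, 0.0]
ft_force: [-0.7, 0.9, -0.7]
gripper_width: 0.225
grasp_force: 29.6
```

```bash
python3 -c "
from h import *
rel((-.02,.087,.126))"
```

```text
t 4.95 pos [0.5929 0.2444 0.1263] yaw 86.44 q [0.33 0.62 1.36 0.   1.16 0.4 ] F [-0.7  0.9 -0.7] grip 29.645989537239075 0.22470107775690248
tcp in holder [-0.0356 -0.0005  0.1263]
tool shift [ 0.0156 -0.0874  0.0003] roll 0.02
```

step_arm(
  targets=[
    [0.01, [0.003, -0.017, 0], 0],
    [0.01, [0.006, -0.035, 0], 0],
    [0.01, [0.009, -0.052, 0], 0],
    [0.01, [0.012, -0.07, 0], 0],
    [0.01, [0.015, -0.082, 0], 0],
    [0.01, [0.015, -0.087, 0], 0],
    [0.01, [0.015, -0.087, 0], 0],
    [0.01, [0.015, -0.087, 0], 0],
  ],
)

```text
clock: 5.95
position: [0.5074, 0.2646, 0.1259]
tcp_rot: [0.0, 0.729, 0.685, 0.0]
ft_force: [0.0, 0.3, -0.2]
gripper_width: 0.221
grasp_force: 29.6
```

```bash
python3 - <<'E'
from h import *
import cv2
rel((-.02,.087,.126))
t=bot.capture("top")[230:310,270:330,::-1];s=bot.capture("side")[195:305,290:380,::-1]
a=cv2.resize(t,(400,533),interpolation=cv2.INTER_CUBIC);b=cv2.resize(s,(400,489),interpolation=cv2.INTER_CUBIC)
b=np.vstack([b,np.zeros((44,400,3),np.uint8)])
cv2.imwrite("pics/c3.png",np.hstack([a,b]))
E
```

```text
t 5.95 pos [0.5074 0.2646 0.1259] yaw 86.42 q [ 0.42  0.48  1.58 -0.    1.08  0.48] F [ 0.   0.3 -0.2] grip 29.639656841754913 0.22136724160519963
tcp in holder [-0.0208  0.0862  0.1259]
tool shift [ 0.0008 -0.0008 -0.0001] roll 0.0
```

View pics/c3.png

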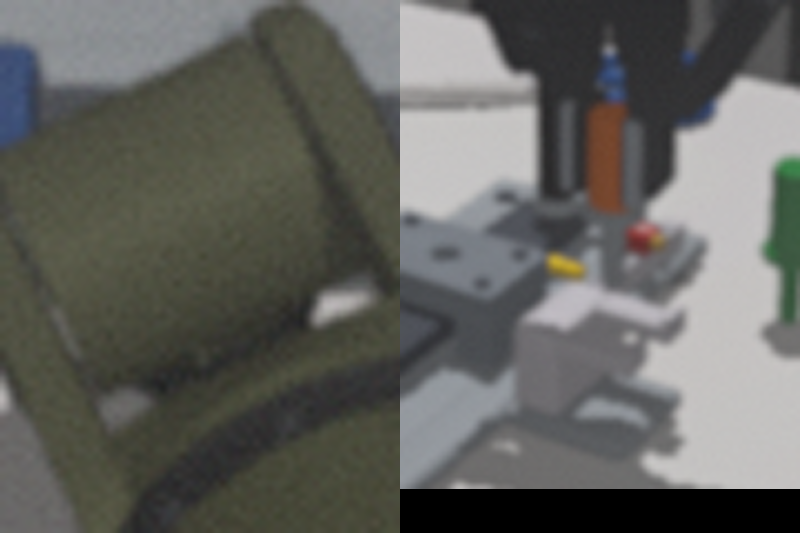

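The pin hangs upright in the grip above the fork, with its foot at about (612,285) in the crop. I lower it into the slot.

step_arm(
  targets=[
    [0.01, [0.0005, -0.0005, 0.008], 0],
    [0.01, [0.0005, -0.0005, 0.016], 0],
    [0.01, [0.0005, -0.0005, 0.024], 0],
    [0.01, [0.0005, -0.0005, 0.032], 0],
    [0.01, [0.0005, -0.0005, 0.04], 0],
    [0.01, [0.0005, -0.0005, 0.0445], 0],
    [0.01, [0.0005, -0.0005, 0.0445], 0],
  ],
)

```text
clock: 6.92
position: [0.5064, 0.2652, 0.0812]
tcp_rot: [-0.0, 0.729, 0.685, -0.0]
ft_force: [0.2, -0.1, -1.1]
gripper_width: 0.225
grasp_force: 29.6
```

```bash
python3 - <<'E'
from h import *
import cv2
rel((-.02,.087,.0785))
s=bot.capture("side")[195:305,290:380,::-1]
cv2.imwrite("pics/c4.png",cv2.resize(s,(450,550),interpolation=cv2.INTER_CUBIC))
E
```

```text
t 6.925 pos [0.5064 0.2652 0.0812] yaw 86.43 q [ 0.42  0.54  1.61 -0.    1.    0.48] F [ 0.2 -0.1 -1.1] grip 29.6396604180336 0.22465438340856844
tcp in holder [-0.0202  0.0872  0.0812]
tool shift [0.0002 0.0002 0.0027] roll 0.01
```

View pics/c4.png

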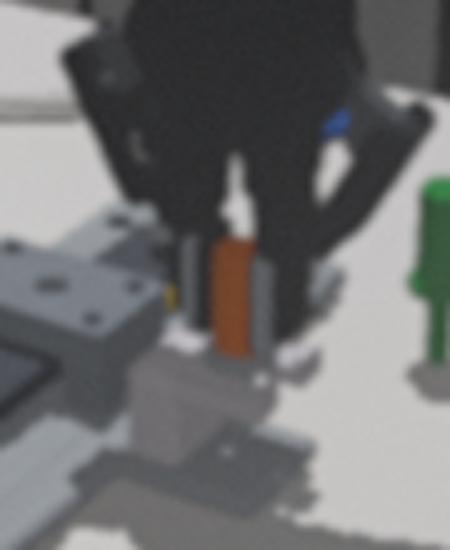

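There is no resisting force and the shaft is in the slot. I lower the last 2.5 mm.

step_arm(
  targets=[
    [0.01, [0, 0, 0.001], 0],
    [0.01, [0, 0, 0.002], 0],
    [0.01, [0, 0, 0.0025], 0],
    [0.01, [0, 0, 0.0025], 0],
  ],
)

```text
clock: 7.48
position: [0.5065, 0.2653, 0.079]
tcp_rot: [0.0, 0.729, 0.685, -0.0]
ft_force: [0.7, -0.0, -1.0]
gripper_width: 0.222
grasp_force: 29.6
```

step_arm(
  targets=[
    [0.01, [0, 0, 0.0007], 0],
    [0.01, [0, 0, 0.0007], 0],
    [0.022, [0, 0, 0.0007], 0],
    [0.03, [0, 0, 0.0007], 0],
    [0.04, [0, 0, 0.0007], 0],
    [0.05, [0, 0, 0.0007], 0],
    [0.05, [0, 0, 0.0007], 0],
    [0.05, [0, 0, 0.0007], 0],
  ],
)

```text
clock: 8.48
position: [0.5065, 0.2653, 0.0783]
tcp_rot: [-0.0, 0.729, 0.685, 0.0]
ft_force: [0.0, -0.4, 0.1]
gripper_width: 0.583
grasp_force: 0.0
```

step_arm(
  targets=[
    [0.05, [0, 0, -0.01], 0],
    [0.05, [0, 0, -0.035], 0],
    [0.05, [0, 0, -0.065], 0],
    [0.05, [0, 0, -0.1], 0],
    [0.05, [-0.03, 0.02, -0.1], 0],
    [0.05, [-0.08, 0.06, -0.1], 0],
    [0.05, [-0.1, 0.087, -0.1], 0],
    [0.05, [-0.1, 0.087, -0.1], 0],
  ],
)

```text
clock: 9.48
position: [0.5884, 0.1582, 0.1787]
tcp_rot: [0.0, 0.73, 0.684, 0.0]
ft_force: [-1.3, 0.7, -0.2]
gripper_width: 0.586
grasp_force: 0.0
```

```bash
python3 - <<'E'
from h import *
import cv2
rel((-.12,0,.072))
t=bot.capture("top")[220:310,260:360,::-1];s=bot.capture("side")[195:305,290:380,::-1]
a=cv2.resize(t,(400,360),interpolation=cv2.INTER_CUBIC);b=cv2.resize(s,(400,489),interpolation=cv2.INTER_CUBIC)
a=np.vstack([a,np.zeros((129,400,3),np.uint8)])
cv2.imwrite("pics/c5.png",np.hstack([a,b]))
E
```

```text
t 9.475 pos [0.5884 0.1582 0.1787] yaw 86.28 q [ 0.2   0.49  1.42 -0.    1.22  0.27] F [-1.3  0.7 -0.2] grip 0.0 0.5858368658999841
tcp in holder [-0.1219 -0.0013  0.1787]
tool shift [ 0.0019 -0.0013  0.1067] roll -0.14
```

View pics/c5.png

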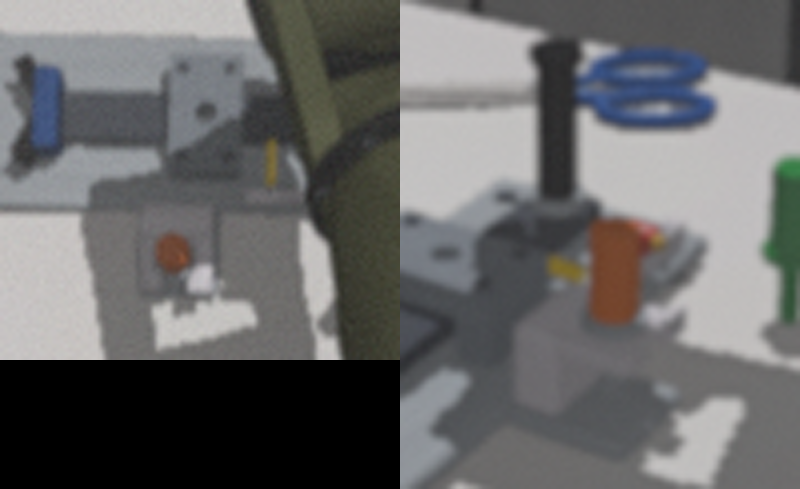

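The pin is parked upright in the fork, with its head top at crop (173,250) in the top view and (615,228) in the side view. I check that numerically and descend on the post.

```bash
python3 - <<'E'
from h import *
print(tri(np.array([173.5,248.5])/4-.5+[260,220],np.array([215.5,228.5])/4.444-.5+[290,195]),W((-.02,.087,.093)))
E
```

```text
(array([0.50545873, 0.26496524, 0.09240937]), np.float64(0.19272830265333596)) [0.50662093 0.26547149 0.093     ]
```

step_arm(
  targets=[
    [0.05, [0.0005, -0.0005, 0.03], 0],
    [0.05, [0.0005, -0.0005, 0.06], 0],
    [0.05, [0.0005, -0.0005, 0.085], 0],
    [0.05, [0.0005, -0.0005, 0.106], 0],
    [0.05, [0.0005, -0.0005, 0.106], 0],
    [0.05, [0.0005, -0.0005, 0.106], 0],
  ],
)

```text
clock: 10.32
position: [0.5869, 0.1613, 0.0735]
tcp_rot: [0.0, 0.728, 0.685, 0.001]
ft_force: [-0.6, -0.2, -0.0]
gripper_width: 0.588
grasp_force: 0.0
```

```bash
python3 -c "
from h import *
rel((-.12,0,.072))"
```

```text
t 10.325 pos [0.5869 0.1613 0.0735] yaw 86.48 q [0.21 0.62 1.5  0.   1.02 0.27] F [-0.6 -0.2 -0. ] grip 0.0 0.5876019798803964
tcp in holder [-0.119   0.0004  0.0735]
tool shift [-0.001   0.0004  0.0015] roll 0.06
```

Good. Grip the post with 90 N.

step_arm(
  targets=[
    [0.03, [-0.001, 0, 0.001], 0],
    [0.005, [-0.001, 0, 0.001], 0],
    [0.005, [-0.001, 0, 0.001], 0],
    [0.005, [-0.001, 0, 0.001], 0],
    [0.005, [-0.001, 0, 0.001], 0],
    [0.005, [-0.001, 0, 0.001], 0],
  ],
  grip_force=90,
)

```text
clock: 11.08
position: [0.5893, 0.1595, 0.0726]
tcp_rot: [0.002, 0.729, 0.685, 0.003]
ft_force: [22.6, 0.8, -6.6]
gripper_width: 0.19
grasp_force: 88.4
```

```bash
python3 -c "
from h import *
rel((-.158,0,.072))"
```

```text
t 11.075 pos [0.5893 0.1595 0.0726] yaw 86.41 q [ 0.2   0.62  1.5  -0.    1.02  0.27] F [22.6  0.8 -6.6] grip 88.37533682584763 0.1898948933576586
tcp in holder [-0.1206 -0.0021  0.0726]
tool shift [-0.0374 -0.0021  0.0005] roll -0.01
```

Gripped at 16–18 mm. I relieve the side load by 2 mm and pull about 36 mm first.

step_arm(
  targets=[
    [0.005, [-0.003, 0.002, 0], 0],
    [0.005, [-0.008, 0.002, 0], 0],
    [0.005, [-0.014, 0.002, 0], 0],
    [0.005, [-0.02, 0.002, 0], 0],
    [0.005, [-0.026, 0.002, 0], 0],
    [0.005, [-0.032, 0.002, 0], 0],
    [0.005, [-0.037, 0.002, 0], 0],
    [0.005, [-0.037, 0.002, 0], 0],
  ],
)

```text
clock: 12.08
position: [0.5872, 0.1233, 0.0725]
tcp_rot: [0.0, 0.729, 0.685, 0.002]
ft_force: [4.6, 8.8, 2.1]
gripper_width: 0.193
grasp_force: 89.1
```

```bash
python3 - <<'E'
from h import *
import cv2
rel((-.158,0,.072))
t=bot.capture("top")[220:310,270:370,::-1];s=bot.capture("side")[200:290,300:380,::-1]
a=cv2.resize(t,(400,360),interpolation=cv2.INTER_CUBIC);b=cv2.resize(s,(400,450),interpolation=cv2.INTER_CUBIC)
a=np.vstack([a,np.zeros((90,400,3),np.uint8)])
cv2.imwrite("pics/c6.png",np.hstack([a,b]))
E
```

```text
t 12.075 pos [0.5872 0.1233 0.0725] yaw 86.44 q [0.15 0.6  1.53 0.   1.01 0.21] F [4.6 8.8 2.1] grip 89.08806055784225 0.1927208590399257
tcp in holder [-0.1568 -0.0023  0.0725]
tool shift [-0.0012 -0.0023  0.0005] roll 0.02
```

View pics/c6.png

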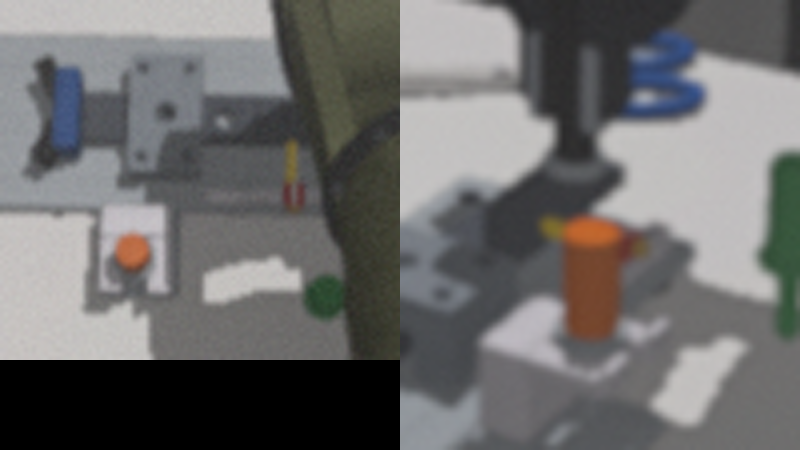

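The pointer is at crop (291.5,160) and the white line at (294,192), so about 1.5 mm remains. The spring force of 8.8 N fits 36 mm of travel. I pull 1.5 mm more and hold for over 2 s.

step_arm(
  targets=[
    [0.005, [-0.001, 0, 0], 0],
    [0.005, [-0.0015, 0, 0], 0],
    [0.005, [-0.0015, 0, 0], 0],
    [0.005, [-0.0015, 0, 0], 0],
    [0.005, [-0.0015, 0, 0], 0],
    [0.005, [-0.0015, 0, 0], 0],
    [0.005, [-0.0015, 0, 0], 0],
    [0.005, [-0.0015, 0, 0], 0],
  ],
)

```text
clock: 13.18
position: [0.5871, 0.1222, 0.0725]
tcp_rot: [0.0, 0.729, 0.685, 0.002]
ft_force: [4.8, 8.2, 2.4]
gripper_width: 0.188
grasp_force: 89.1
```

step_arm(
  targets=[
    [0.005, [0, 0, 0], 0],
    [0.005, [0, 0, 0], 0],
    [0.005, [0, 0, 0], 0],
    [0.005, [0, 0, 0], 0],
    [0.005, [0, 0, 0], 0],
    [0.005, [0, 0, 0], 0],
    [0.005, [0, 0, 0], 0],
    [0.005, [0, 0, 0], 0],
  ],
)

```text
clock: 14.18
position: [0.5871, 0.1222, 0.0725]
tcp_rot: [0.0, 0.729, 0.685, 0.002]
ft_force: [5.5, 8.2, 1.5]
gripper_width: 0.194
grasp_force: 89.1
```

step_arm(
  targets=[
    [0.005, [0, 0, 0], 0],
    [0.005, [0, 0, 0], 0],
    [0.005, [0, 0, 0], 0],
    [0.005, [0, 0, 0], 0],
    [0.005, [0, 0, 0], 0],
    [0.005, [0, 0, 0], 0],
    [0.005, [0, 0, 0], 0],
    [0.005, [0, 0, 0], 0],
  ],
)

```text
clock: 15.18
position: [0.5871, 0.1222, 0.0725]
tcp_rot: [0.0, 0.729, 0.685, 0.002]
ft_force: [5.2, 8.5, 1.5]
gripper_width: 0.19
grasp_force: 89.1
```

```bash
python3 - <<'E'
from h import *
import cv2
rel(None)
t=bot.capture("top")[245:280,315:365,::-1]
cv2.imwrite("pics/c7.png",cv2.resize(t,(600,420),interpolation=cv2.INTER_CUBIC))
E
```

```text
t 15.175 pos [0.5871 0.1222 0.0725] yaw 86.45 q [0.14 0.6  1.53 0.   1.01 0.2 ] F [5.2 8.5 1.5] grip 89.136763215065 0.19004457010278367
tcp in holder [-0.158  -0.0023  0.0725]
```

View pics/c7.png

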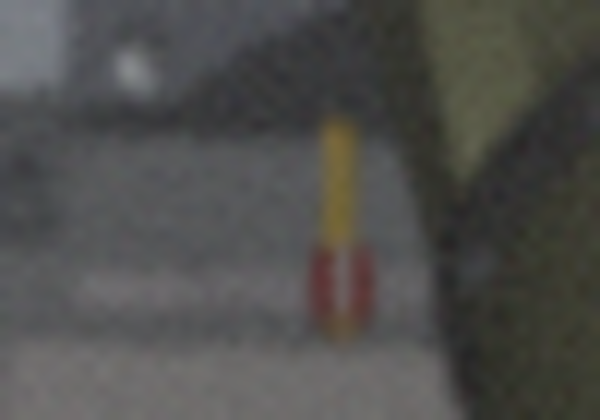

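The pointer (340,180) is level with the white line (342,280), and it has been steady for over 2 s. Handing in.

```bash
python3 -c "
from cell import bot
print(bot.finish_job())"
```

```text
the job is handed in; nothing more can be done
None
```

I've handed the job in, and no verdict came back: the pin hangs upright in the side notch, let go, and the arm is still gripping the post with the pointer level with the white line, held for over two seconds.

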